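# Put the handheld terminal away in its slide-cover case

## Robot

A 6-joint arm with a two-finger parallel gripper is mounted at the origin on the work surface. World frame = base frame: x ahead of the robot, y to its left, z up, the work surface at z = 0. Lengths are in mm, angles in rad, forces in N, time in s.
With the tool pointing down it reaches from about 250 to 800 mm from the base axis. Payload 8.5 kg.
Tool frame: the origin (TCP) lies at the centre of the arm's flange, where the gripper is bolted on; the fingertips stand 173 mm ahead of it and the grasp point (between the pads) lies 155 mm ahead of it; z points along the fingers, y is the line along which they close (so a half turn about z gives the same grasp; the last joint's range is limited). The gripper opens to 85 mm and grips with 20 to 120 N. Pads are 22 mm wide; open, the fingers measure 114 mm over their backs; the gripper's body (76 mm by 85 mm) begins 54 mm behind the grasp point. The pads swing forward as they close: fully open they stand 13 mm farther back than shut.
Start: joints at [1.196, 0.238, -0.013, 1.319, 0, 1.571], TCP at [192.184, 488.531, 404.676] pointing down, gripper open.
Joint ranges: [-2.66, 2.66], [-1.03, 1.9], [-1.14, 1.46], [-1.82, 2.27], [-1.45, 1.34], [-3.14, 3.14]. Speed limits (rad/s): [2.22, 2.22, 2.79, 3.14, 3.14, 3.14].

## Interface

Orientations are given as a unit quaternion [x, y, z, w].
In Python, from workcell import ctrl gives the robot as it stands. The module is installed in compiled form; this text tells all that it offers.
- The arm moves only by the tool arm_command, never from a script. Its argument "motion" is a list of rows, each a list of 3 entries, a list of its own where there are three numbers: the opening, from 0 (shut) to 1 (fully open), then the shift along the tool's x, y, z in cm, then the turn about the tool's z in degrees. A call has 1 to 20 rows; each row is the pose to reach, as a shift and turn from the pose commanded when the call began, along the tool's axes at that moment; what a row does not reach only later rows make up. A row lasts 1/10 s, in which the tool goes at most 50 mm and 8.59 degrees, less where a joint would pass 70% of its speed; a pose out of reach is approached as far as the arm can. A call with a gripper value outside its range is refused whole. The fingers move at their own pace and stop on an object; "newtons" is the grip in N (left out, the last holds). Time passes only in rows, so rows that repeat a pose let the fingers close. It gives the time, the measured TCP pose, the force, the opening and the grip force at its end, in the units of the state.
- ctrl.state(): the state, without advancing time (a new reading comes with each control period).
- ctrl.get_image(name): name is "scene" or "top"; returns a dict with "img" (480x640x3 uint8, blue, green, red), "range_z" (480x640 float32, mm along the optical axis (not along the pixel's ray), 0 where there is no reading), "K" (3x3 intrinsics, pixels), "distortion" ([k1, k2, p1, p2, k3] as OpenCV has them; the pictures are not rectified), "rvec" (rotation vector, rad) and "tvec" (3), from world to camera coordinates, as OpenCV has them. Camera axes: x right, y down, z forward; pixel columns grow to the right and rows downward; lengths in mm; the calibration is good to about 2 mm. A picture is of the moment at which its call begins.
- ctrl.hand_in(): hands the job in; it is judged then, once.
The state is a dict: "clock": time; "qpos": joint angles; "joint_vel": joint speeds; "joint_torque": joint torques, N m; "tool_pos": TCP position; "tcp_rot": TCP orientation; "force": force on the tool from outside, world axes, zero at the start; "ft_torque": the same for the moment, N m; "grip_width": finger opening in mm; "grasp_force": force on a finger pad.
Only numpy, scipy, OpenCV 4.12 (cv2) and the standard library are available. Lean on these libraries where they do the work, as an engineer would, in place of code of your own. Each camera call takes 0.05 s, during which the arm holds its last target. There are 200 camera calls.

## Task

Take the yellow handheld terminal out of its charging stand, lay it down flat on the green mat, screen up, and let go of it. Slide open the blue cover of the grey case, pick the terminal up again, lay it flat in the black nest, still screen up, and slide the cover fully shut over it. Do not drop the terminal, and leave the other things where they are.

Things in the scene. Friction and masses are not known exactly. Their poses are not given: they have to be found in the camera images.
- terminal: Yellow handheld terminal, slab 24 (x) x 150 (y) x 60 (z) mm, 0.3 kg, loose. Starts standing on a long edge in the stand's slot. x = out of the screen (screen on the +x face, black back on -x), y = along its length, z = across its width, up while it stands. Origin: centre of the 24 x 150 face it stands on. Lying screen up, its x points up.
- terminal_center (a point): Centre of the terminal's slab, 30 mm from its origin along its z; axes as the terminal's.
- stand: Black charging stand, fixed, 70 x 130 mm; origin under its centre. Slot along its y, 28 mm wide, slot floor 8 mm above the table, slot walls (12 mm thick, 110 mm long) up to 24 mm above the table. The terminal's screen faces the stand's +x side.
- mat: Green mat, fixed, 140 (x) x 170 (y) x 3 mm thick; origin under its centre, top at 3 mm.
- case: Grey slide-cover case, fixed, 256 (x) x 182 (y) mm; origin under its centre. The half at its -x end holds the nest; the half at its +x end is a closed deck under the open cover, 36 mm high. Side guide rails of the cover along both y sides reach 49 mm high.
- nest (a point): Centre of the nest's floor, 62 mm from the case's origin along -x, 8 mm above the table; axes as the case's. Nest 68 (x) x 158 (y) mm, black walls up to 36 mm above the table; the terminal lies in it lengthwise along y, either way round. Finger notches at the middle of both long sides: 52 mm wide along y, down to the floor, reaching 62 mm from the centre along +x and -x.
- cover (a joint): Slide of the blue cover along the case's x, m: 0 = fully shut over the nest, 0.125 = fully open (over the deck). Starts partly open; about 1.5 N of friction, stays where it is left. The cover is a plate 128 (x) x 164 (y) x 5 mm, top 43 mm above the table, its centre over the nest's centre when shut.
- cover_handle (a point): Centre of the top face of the cover's white upright grip bar, 69 mm above the table. The bar is 18 mm thick (along the case's x), 70 mm long (along y) and stands 26 mm above the cover at the cover's centre; axes as the case's. It moves with the cover.
- tape_roll: Bystander: roll of brown packing tape lying flat, 100 mm across, 48 high, loose; origin at the centre of its underside
- sachet_box: Bystander: small cardboard box 70 x 100 x 45 mm high with a white label, loose; origin under its centre
- leaflets: Bystander: stack of white leaflets with a red band, 100 x 75 x 18 mm high, loose; origin under its centre
- stapler: Bystander: orange-handled plier stapler lying flat near the robot, 150 x 45 x 18 mm, loose, length along its y; origin about its middle, at table height
Not all that is in view belongs to the job. There is more than one size of the terminal; the one meant has the size given above. Several things have the shape of the mat; the one meant has the colours described above.

How it is judged:
By the outcome, as a careful person would: the job done as asked, in the order asked, and still so for the second after the job is handed in, with the robot touching nothing.
It also fails if it takes over 67 s, if anything falls off the work surface, if the arm or the gripper's body presses on something with over 40 N, if the wrist force passes 120 N, or if a joint passes its speed limit or range.

## Working session

There is one attempt and no reset: what is moved stays moved. The work goes in short steps, Python scripts to look and compute and a tool call to move; the robot and the scene stay as the last step left them, time stands still between calls to the robot, and variables do not carry over. Pictures are saved under pics/ and viewed, at most 10 in all, crops included, and the job is handed in when it is done.

Besides the shell and the picture viewer there is one more tool, called after "Emit:" in YAML: its name, and indented under it one key for each argument. arm_command: Moves the arm, as the interface text tells. Its arguments: {"type":"object","properties":{"motion":{"type":"array"},"newtons":{"type":"number"}},"required":["motion"]}

```bash
mkdir -p pics
cat > h.py <<'E'
import numpy as np, cv2
from scipy.spatial.transform import Rotation as R
from workcell import ctrl
def grab(n):
    d=ctrl.get_image(n); d['R']=cv2.Rodrigues(np.array(d['rvec'],float))[0]; d['t']=np.array(d['tvec'],float).ravel(); return d
def rays(d,px):
    p=cv2.undistortPoints(np.array(px,float).reshape(-1,1,2),np.array(d['K'],float),np.array(d['distortion'],float)).reshape(-1,2)
    return np.c_[p,np.ones(len(p))]
def onplane(d,px,z):
    r=rays(d,px)@d['R']; c=-d['R'].T@d['t']
    return c+r*((z-c[2])/r[:,2])[:,None]
def cloud(d):
    v,u=np.mgrid[0:480,0:640]; r=rays(d,np.c_[u.ravel(),v.ravel()])
    P=(r*d['range_z'].reshape(-1,1)-d['t'])@d['R']; P[d['range_z'].ravel()==0]=np.nan
    return P.reshape(480,640,3)
E
python3 - <<'E'
from h import *
for n in ('top','scene'):
    d=grab(n); cv2.imwrite(f'pics/{n}0.png',d['img']); print(n,-d['R'].T@d['t'])
    np.savez(f'{n}0.npz',**d)
s=ctrl.state(); print({k:s[k] for k in('clock','tool_pos','tcp_rot','force','grip_width')}); print(R.from_quat(s['tcp_rot']).as_matrix().round(3))
E
```

```text
top [ 305.64805658  -61.26395711 1267.26946896]
scene [1346.42975388  298.74754385  721.34841469]
{'clock': 0.1, 'tool_pos': array([192.13881547, 488.43711514, 404.15222599]), 'tcp_rot': array([ 1.86283258e-01,  9.82495877e-01, -6.21633876e-04, -1.18200547e-04]), 'force': array([ 0.27462559, -0.02726969, -0.07069102]), 'grip_width': 85.53233783184079}
[[-0.931  0.366 -0.   ]
 [ 0.366  0.931 -0.001]
 [ 0.    -0.001 -1.   ]]
```

View pics/top0.png

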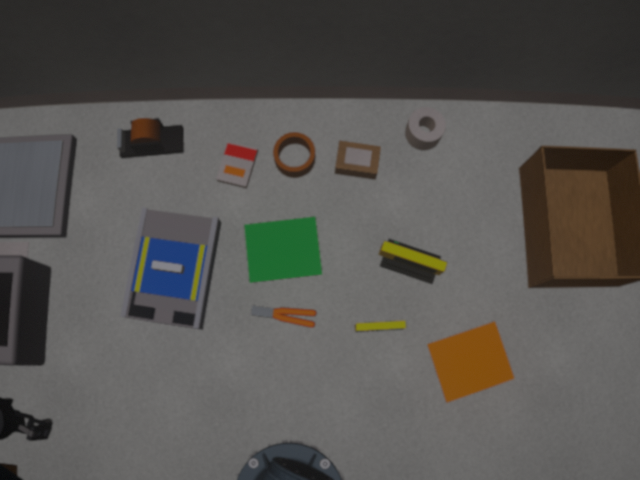

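View pics/scene0.png

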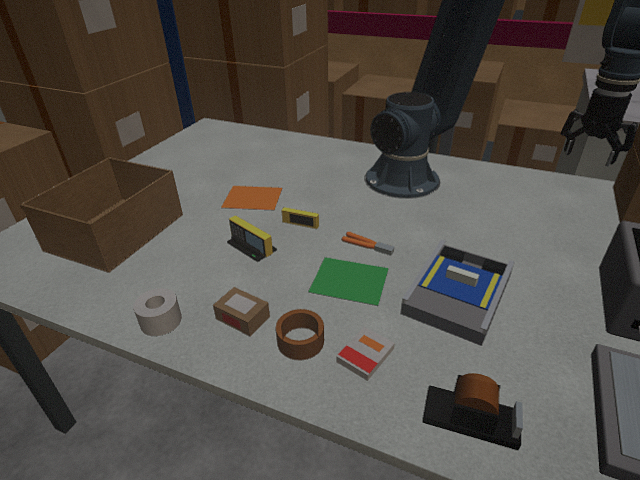

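Top view: terminal in its stand at (412,257), small decoy terminal at (380,326), green mat at (283,249), case at (172,268) with the grip bar at (166,267) and the nest end towards the robot. The scene view shows the terminal's screen facing away from the robot, at (258,235).

```bash
cat > m.py <<'E'
from h import *
def rect(d,mask,z,box=None):
    m=mask.astype(np.uint8)
    if box: k=np.zeros_like(m);k[box[1]:box[3],box[0]:box[2]]=1;m=m*k
    c=max(cv2.findContours(m,cv2.RETR_EXTERNAL,cv2.CHAIN_APPROX_NONE)[0],key=cv2.contourArea).reshape(-1,2)
    p=onplane(d,c,z)[:,:2].astype(np.float32)
    r=cv2.minAreaRect(p); b=cv2.boxPoints(r)
    e=b[1]-b[0] if np.linalg.norm(b[1]-b[0])>np.linalg.norm(b[2]-b[1]) else b[2]-b[1]
    return np.round(r[0],1),np.round(r[1],1),round(float(np.degrees(np.arctan2(e[1],e[0]))%180),1)
def masks(d):
    h=cv2.cvtColor(d['img'],cv2.COLOR_BGR2HSV); H,S,V=h[...,0],h[...,1],h[...,2]
    return dict(yel=(H>22)&(H<35)&(S>150)&(V>60),grn=(H>45)&(H<75)&(S>120),blu=(H>105)&(H<125)&(S>120),wht=(S<40)&(V>150),V=V,S=S,H=H)
E
python3 - <<'E'
from m import *
d=grab('top');m=masks(d);P=cloud(d)
print('term',rect(d,m['yel'],68,(370,230,460,290)))
k=m['yel'].copy();k[:, :370]=0;k[:230]=0;k[290:]=0
print('term z',np.nanpercentile(P[k][:,2],[5,50,95]),np.nanmean(P[k],0))
print('mat',rect(d,m['grn'],3))
print('blue',rect(d,m['blu'],43,(110,200,225,335)))
print('cover',rect(d,m['blu']|m['yel'],43,(110,200,225,335)))
print('handle',rect(d,m['wht'],69,(140,250,195,285)))
Z=P[...,2]; g=(Z>20)&(Z<70)
print('case',rect(d,g,42,(110,195,235,340)))
print('stand',rect(d,(m['V']<45),10,(370,230,460,290)))
for n,(x,y) in dict(tape=(294,154),box=(358,160),leaf=(238,166),stap=(290,316),small=(380,326),cup=(426,128)).items():
    print(n,onplane(d,[(x,y)],20)[0].round())
cv2.imwrite('pics/crop1.png',cv2.resize(d['img'][200:340,110:330],None,fx=3.5,fy=3.5,interpolation=cv2.INTER_CUBIC))
E
```

```text
term (array([ 532.9, -273.8]), array([147.5,  27. ]), 70.9)
term z [59.30446939 66.58795405 70.65971178] [ 533.16911402 -274.01163728   65.23599008]
mat (array([561.3,  20.9]), array([136.2, 165.7]), 96.7)
blue (array([509. , 275.8]), array([115.1, 126.2]), 172.2)
cover (array([509. , 275.8]), array([115.1, 126.2]), 172.2)Traceback (most recent call last):
  File "<stdin>", line 9, in <module>
  File "m.py", line 5, in rect
    c=max(cv2.findContours(m,cv2.RETR_EXTERNAL,cv2.CHAIN_APPROX_NONE)[0],key=cv2.contourArea).reshape(-1,2)
      ~~~^^^^^^^^^^^^^^^^^^^^^^^^^^^^^^^^^^^^^^^^^^^^^^^^^^^^^^^^^^^^^^^^^^^^^^^^^^^^^^^^^^^^
ValueError: max() iterable argument is empty
```

```bash
sed -i 's/wht=(S<40)&(V>150)/wht=(S<60)\&(V>110)/' m.py
python3 - <<'E'
from m import *
d=grab('top');m=masks(d);P=cloud(d)
print(d['img'][267,160:176].tolist())
print('handle',rect(d,m['wht'],69,(145,255,190,280)))
Z=P[...,2]
print('case',rect(d,(Z>22)&(Z<75),42,(110,195,235,340)))
k=(Z>25)&(Z<75); k[:, :110]=0;k[:,235:]=0;k[:195]=0;k[340:]=0
q=P[k][:,:2].astype(np.float32); print('case cloud',cv2.minAreaRect(q))
print('stand',rect(d,(m['V']<45),10,(370,230,460,290)))
for n,(x,y) in dict(tape=(294,154),box=(358,160),leaf=(238,166),stap=(290,316),small=(380,326)).items():
    print(n,onplane(d,[(x,y)],20)[0].round())
cv2.imwrite('pics/crop1.png',cv2.convertScaleAbs(cv2.resize(d['img'][200:340,110:330],None,fx=3.5,fy=3.5,interpolation=cv2.INTER_CUBIC),alpha=1.8))
E
```

```text
[[131, 127, 128], [133, 127, 129], [133, 127, 129], [133, 127, 128], [134, 128, 129], [134, 129, 130], [134, 129, 130], [134, 128, 129], [133, 128, 129], [134, 129, 129], [134, 129, 130], [135, 130, 131], [134, 129, 130], [134, 129, 129], [134, 128, 129], [134, 129, 129]]
handle (array([509.1, 275.9]), array([67.5, 16.5]), 82.2)
case (array([511.8, 274.5]), array([190.2, 258.4]), 172.2)
case cloud ((512.2927856445312, 275.284912109375), (185.52276611328125, 257.80133056640625), 82.4385757446289)
stand (array([ 515.6, -270.9]), array([123.4,  29.9]), 71.3)
tape [790.  -5.  20.]
box [ 775. -158.   20.]
leaf [760. 129.  20.]
stap [404.   1.  20.]
small [ 381. -202.   20.]
```

View pics/crop1.png

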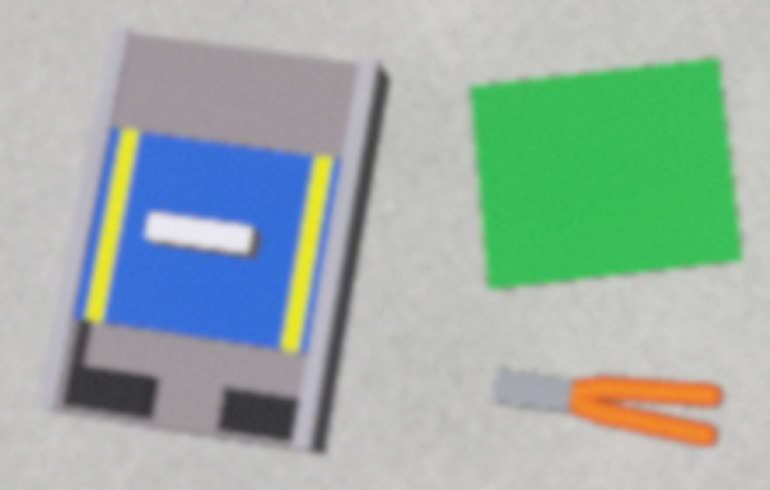

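```bash
cat > go.py <<'E'
from h import *
import sys
def to(*targets):  # (x,y,z,angle of tool y in world deg)
    s=ctrl.state(); M=R.from_quat(s['tcp_rot']).as_matrix(); p=s['tool_pos']
    a=np.degrees(np.arctan2(M[1,1],M[0,1])); 
    print('t',round(s['clock'],2),'pos',p.round(1),'yang',round(a,2),'F',s['force'].round(1),'w',round(s['grip_width'],1),'gf',round(s['grasp_force'],1),'q6',round(s['qpos'][5],2))
    for x,y,z,b in targets:
        t=a-b; t=(t+90)%180-90
        print((M.T@(np.array([x,y,z])-p)/10).round(2),'turn',round(t,1))
if __name__=='__main__': to(*eval(sys.argv[1]))
E
python3 go.py "[(512,-336.4,330,-19),(512,-336.4,199,-19)]"
```

```text
t 0.2 pos [192.2 488.5 404.3] yang 68.52 F [-0.1 -0.5 -0.7] w 85.8 gf 0.0 q6 1.57
[-59.96 -65.04   7.49] turn 87.5
[-59.96 -65.03  20.59] turn 87.5
```

Emit:
arm_command:
  motion:
    - [1, [-60, -65, 7.5], 87.5]
    - [1, [-60, -65, 7.5], 87.5]
    - [1, [-60, -65, 7.5], 87.5]
    - [1, [-60, -65, 7.5], 87.5]
    - [1, [-60, -65, 7.5], 87.5]
    - [1, [-60, -65, 7.5], 87.5]
    - [1, [-60, -65, 7.5], 87.5]
    - [1, [-60, -65, 7.5], 87.5]
    - [1, [-60, -65, 7.5], 87.5]
    - [1, [-60, -65, 7.5], 87.5]
    - [1, [-60, -65, 7.5], 87.5]
    - [1, [-60, -65, 7.5], 87.5]
    - [1, [-60, -65, 7.5], 87.5]
    - [1, [-60, -65, 7.5], 87.5]
    - [1, [-60, -65, 7.5], 87.5]
    - [1, [-60, -65, 7.5], 87.5]
    - [1, [-60, -65, 7.5], 87.5]
    - [1, [-60, -65, 7.5], 87.5]
    - [1, [-60, -65, 7.5], 87.5]
    - [1, [-60, -65, 7.5], 87.5]
  newtons: 20

```text
clock: 2.2
tool_pos: [512.4, -336.7, 328.7]
tcp_rot: [0.814, 0.58, -0.0, -0.001]
force: [0.7, 0.0, 0.5]
grip_width: 85.4
grasp_force: 0.0
```

```bash
python3 go.py "[(512,-336.4,230,-19),(512,-336.4,199,-19)]"; python3 -c "
from m import *
d=grab('scene');m=masks(d);cv2.imwrite('pics/s1.png',cv2.resize(d['img'][100:300,160:360],None,fx=3,fy=3))"
```

```text
t 2.2 pos [ 512.4 -336.7  328.7] yang -19.05 F [0.7 0.  0.5] w 85.4 gf 0.0 q6 1.32
[ 0.01 -0.03  9.87] turn -0.1
[ 1.000e-02 -2.000e-02  1.297e+01] turn -0.1
```

View pics/s1.png

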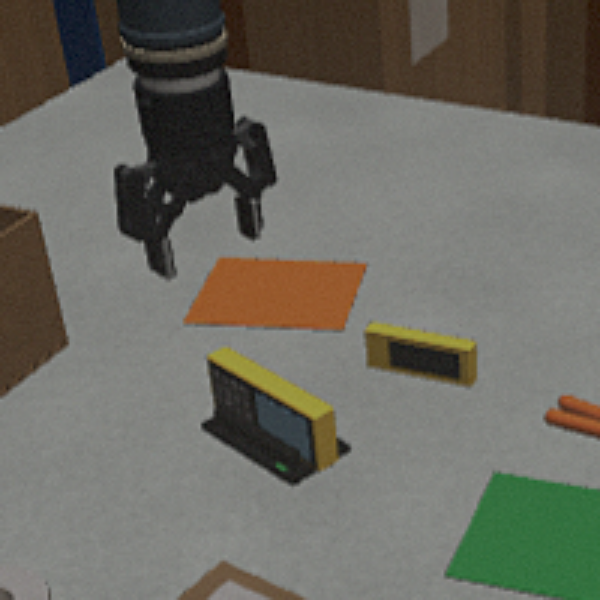

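The gripper is open above the −y end of the terminal (crop about (190,240) over (215,370)); the screen faces the camera.

Emit:
arm_command:
  motion:
    - [1, [0, 0, 5], 0]
    - [1, [0, 0, 10], 0]
    - [1, [0, 0, 13], 0]
    - [1, [0, 0, 13], 0]
    - [0.24, [0, 0, 13], 0]
    - [0.24, [0, 0, 13], 0]
    - [0.24, [0, 0, 13], 0]
    - [0.24, [0, 0, 13], 0]
    - [0.24, [0, 0, 13], 0]
    - [0.24, [0, 0, 13], 0]
    - [0.24, [0, 0, 13], 0]
    - [0.24, [0, 0, 13], 0]

```text
clock: 3.45
tool_pos: [513.0, -336.3, 201.2]
tcp_rot: [0.814, 0.581, 0.0, 0.001]
force: [-0.6, 0.4, 8.0]
grip_width: 24.1
grasp_force: 25.1
```

Emit:
arm_command:
  motion:
    - [0.24, [0.2, 0, -1], 0]
    - [0.24, [0.5, 0, -2], 0]
    - [0.24, [0.8, 0, -3], 0]
    - [0.24, [1.1, 0, -4], 0]
    - [0.24, [1.5, 0, -5], 0]
    - [0.24, [1.5, 0, -5], 0]

```text
clock: 4.05
tool_pos: [518.1, -321.6, 251.6]
tcp_rot: [0.814, 0.581, 0.001, 0.001]
force: [0.7, -0.1, -3.7]
grip_width: 23.9
grasp_force: 23.7
```

```bash
python3 go.py "[]"; python3 -c "
from m import *
d=grab('scene');cv2.imwrite('pics/s2.png',cv2.resize(d['img'][120:290,190:330],None,fx=3,fy=3))"
```

```text
t 4.05 pos [ 518.1 -321.6  251.6] yang -18.94 F [ 0.7 -0.1 -3.7] w 23.9 gf 23.7 q6 1.35
```

View pics/s2.png

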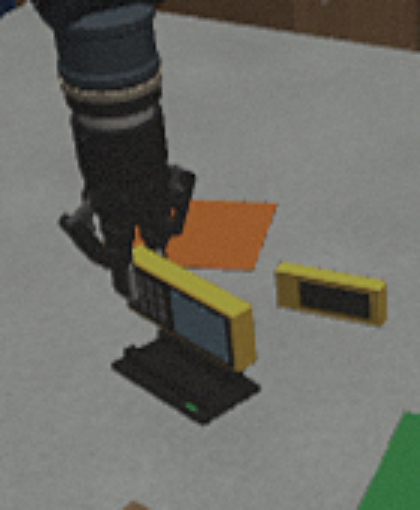

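It lifted level: the terminal (crop about (195,310)) did not pivot in the grip. I'll go back down and try a softer grip through the opening value.

Emit:
arm_command:
  motion:
    - [0.24, [-0.5, 0, 1.5], 0]
    - [0.24, [-0.9, 0, 3], 0]
    - [0.24, [-1.2, 0, 4], 0]
    - [0.24, [-1.2, 0, 4], 0]
    - [0.275, [-1.2, 0, 4], 0]
    - [0.275, [-1.2, 0, 4], 0]
    - [0.275, [-1.2, 0, 4], 0]

```text
clock: 4.8
tool_pos: [513.7, -333.1, 210.3]
tcp_rot: [0.814, 0.581, 0.0, 0.0]
force: [-0.0, -0.5, -3.2]
grip_width: 23.7
grasp_force: 23.7
```

Emit:
arm_command:
  motion:
    - [0.28, [0, 0, 0], 0]
    - [0.28, [0, 0, 0], 0]
    - [0.28, [0, 0, 0], 0]

```text
clock: 5.1
tool_pos: [513.7, -333.2, 210.1]
tcp_rot: [0.814, 0.581, 0.0, 0.0]
force: [0.0, 0.0, -1.6]
grip_width: 24.0
grasp_force: 5.9
```

Emit:
arm_command:
  motion:
    - [0.28, [0.2, 0, -1.3], 0]
    - [0.28, [0.35, 0, -2.6], 0]
    - [0.28, [0.5, 0, -3.7], 0]
    - [0.28, [0.65, 0, -4.7], 0]
    - [0.28, [0.85, 0, -5.7], 0]
    - [0.28, [1.3, 0, -6.9], 0]
    - [0.28, [1.8, 0, -8], 0]
    - [0.28, [1.8, 0, -8], 0]

```text
clock: 5.9
tool_pos: [520.0, -315.8, 291.9]
tcp_rot: [0.814, 0.581, 0.0, 0.001]
force: [-1.4, -2.6, 6.1]
grip_width: 24.0
grasp_force: 6.0
```

```bash
python3 go.py "[]"; python3 -c "
from m import *
d=grab('scene');cv2.imwrite('pics/s3.png',cv2.resize(d['img'][120:290,190:330],None,fx=3,fy=3))"
```

```text
t 5.9 pos [ 520.  -315.8  291.9] yang -18.94 F [-1.4 -2.6  6.1] w 24.0 gf 6.0 q6 1.36
```

View pics/s3.png

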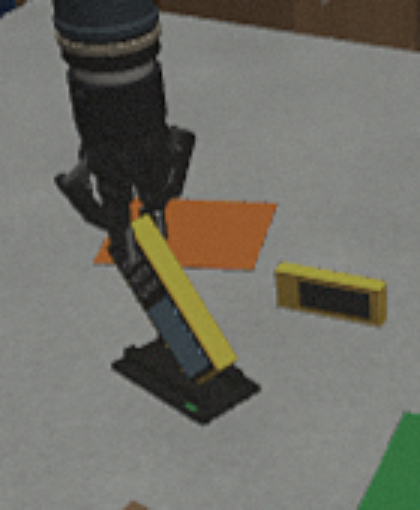

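The far end sits in the slot and the terminal leans at about 50° (crop (185,300)), pivoting as wanted. I'll continue to upright.

Emit:
arm_command:
  motion:
    - [0.28, [0.5, 0, -1], 0]
    - [0.28, [1, 0, -1.5], 0]
    - [0.28, [1.6, 0, -1.9], 0]
    - [0.28, [2.2, 0, -2.2], 0]
    - [0.28, [2.8, 0, -2.3], 0]
    - [0.28, [3.3, 0, -2.3], 0]
    - [0.28, [3.8, 0, -2.2], 0]
    - [0.28, [4.4, 0, -2.1], 0]
    - [0.28, [5, 0, -1.9], 0]
    - [0.28, [5, 0, -1.9], 0]

```text
clock: 6.95
tool_pos: [536.0, -268.1, 309.2]
tcp_rot: [0.814, 0.581, 0.0, 0.0]
force: [-0.9, 0.2, 2.4]
grip_width: 23.8
grasp_force: 5.9
```

```bash
python3 go.py "[]"; python3 -c "
from m import *
d=grab('scene');cv2.imwrite('pics/s4.png',cv2.resize(d['img'][120:290,190:330],None,fx=3,fy=3))
m=masks(d);P=cloud(d);k=m['yel'].copy();k[:,:190]=0;k[:,280:]=0;k[:120]=0;k[290:]=0
q=P[k];q=q[np.isfinite(q[:,0])]-[533.5,-274,0];u=np.array([.326,.946]);
print('along',np.percentile(q[:,:2]@u,[2,50,98]),'perp',np.percentile(q[:,:2]@[.946,-.326],[2,50,98]),'z',np.percentile(q[:,2],[2,50,98]))"
```

```text
t 6.95 pos [ 536.  -268.1  309.2] yang -18.94 F [-0.9  0.2  2.4] w 23.8 gf 5.9 q6 1.44
along [-3.4444077  15.40434529 57.96073071] perp [-9.99018098 -1.30043943 11.69152032] z [ 40.89468451 165.91972077 170.06364733]
```

View pics/s4.png

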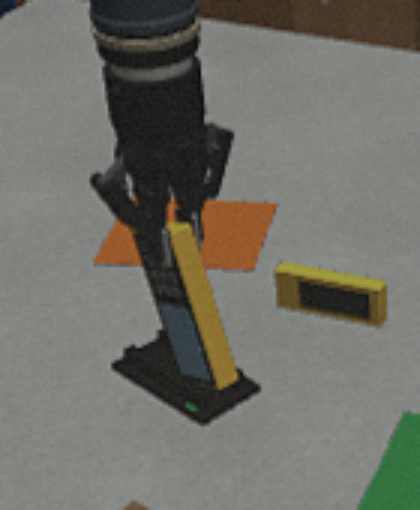

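Still about 20° off vertical, with the lower end at crop (225,385). I'll pivot the rest of the way, then firm up the grip, lift slightly, shift it back to mid-slot and set it down.

Emit:
arm_command:
  motion:
    - [0.28, [0.6, 0, -0.1], 0]
    - [0.28, [1.2, 0, -0.2], 0]
    - [0.28, [1.8, 0, -0.2], 0]
    - [0.28, [2.4, 0, -0.2], 0]
    - [0.28, [3, 0, -0.1], 0]
    - [0.28, [3.6, 0, 0], 0]
    - [0.28, [4.2, 0, 0.1], 0]
    - [0.28, [4.8, 0, 0.2], 0]
    - [0.28, [5, 0, 0.3], 0]
    - [0.28, [5, 0, 0.3], 0]

```text
clock: 8.0
tool_pos: [552.2, -221.0, 306.3]
tcp_rot: [0.814, 0.581, 0.0, 0.0]
force: [-0.1, 1.9, 4.4]
grip_width: 23.8
grasp_force: 6.0
```

```bash
cat > tl.py <<'E'
from m import *
d=grab('scene')
m=masks(d);P=cloud(d);k=m['yel'].copy();k[:,:190]=0;k[:,280:]=0;k[:100]=0;k[290:]=0
q=P[k];q=q[np.isfinite(q[:,0])]-[533.5,-274,0];a=q[:,:2]@[.326,.946];b=q[:,:2]@[.946,-.326]
for lo in range(0,190,20):
    j=(q[:,2]>lo)&(q[:,2]<lo+20)
    if j.sum()>5: print(lo,j.sum(),'along',np.percentile(a[j],[5,50,95]).round(),'perp',np.percentile(b[j],[5,50,95]).round())
print(np.percentile(q[:,2],99))
E
python3 go.py "[]"; python3 tl.py
```

```text
t 8.0 pos [ 552.2 -221.   306.3] yang -18.94 F [-0.1  1.9  4.4] w 23.8 gf 6.0 q6 1.52
160 32 along [47. 61. 70.] perp [-10.  -2.  10.]
167.07340199656423
```

```bash
sed -i "s/k\[:,280:\]=0/k[:,330:]=0/; s/^for lo/j=(abs(b)<60)\&(abs(a)<130);q,a,b=q[j],a[j],b[j]\nfor lo/" tl.py; python3 tl.py
```

```text
160 30 along [48. 62. 67.] perp [-10.  -2.   8.]
165.75287407406785
```

```bash
sed -i "s/k=m\['yel'\].copy()/k=(m['H']>14)\&(m['H']<36)\&(m['S']>110)\&(m['V']>35)/" tl.py; python3 tl.py
```

```text
20 50 along [82. 86. 89.] perp [-9.  2. 12.]
40 53 along [81. 84. 88.] perp [-9.  3. 13.]
60 56 along [78. 81. 84.] perp [-9.  3. 13.]
80 52 along [76. 79. 81.] perp [-8.  2. 12.]
100 56 along [74. 76. 79.] perp [-8.  3. 13.]
120 59 along [69. 73. 76.] perp [-8.  3. 13.]
140 62 along [67. 70. 73.] perp [-10.   3.  13.]
160 47 along [47. 63. 70.] perp [-12.  -2.  10.]
166.54525536899123
```

Emit:
arm_command:
  motion:
    - [0.24, [0, 0, 0], 0]
    - [0.24, [0, 0, 0], 0]
    - [0.24, [0, 0, -0.8], 0]
    - [0.24, [-2.5, 0, -0.8], 0]
    - [0.24, [-5, 0, -0.8], 0]
    - [0.24, [-7.5, 0, -0.8], 0]
    - [0.24, [-7.5, 0, -0.4], 0]
    - [0.24, [-7.5, 0, 0.1], 0]
    - [0.28, [-7.5, 0, 0.1], 0]
    - [0.28, [-7.5, 0, 0.1], 0]
    - [0.28, [-7.0, 0, 0.2], 0]
    - [0.28, [-6.5, 0, 0.3], 0]
    - [0.28, [-6, 0, 0.4], 0]
    - [0.28, [-5.5, 0, 0.5], 0]
    - [0.28, [-5.5, 0, 0.5], 0]

```text
clock: 9.65
tool_pos: [534.3, -272.9, 300.5]
tcp_rot: [0.814, 0.581, -0.0, -0.0]
force: [0.7, -1.2, -1.1]
grip_width: 24.2
grasp_force: 4.6
```

```bash
python3 go.py "[]"; python3 tl.py
```

```text
t 9.65 pos [ 534.3 -272.9  300.5] yang -18.93 F [ 0.7 -1.2 -1.1] w 24.2 gf 4.6 q6 1.43
0 13 along [12. 14. 15.] perp [-8. -2.  8.]
20 45 along [ 9. 13. 15.] perp [-10.   3.  13.]
40 49 along [10. 14. 16.] perp [-8.  3. 13.]
60 45 along [11. 14. 17.] perp [-9.  4. 13.]
80 50 along [12. 14. 17.] perp [-7.  2. 12.]
100 47 along [12. 15. 17.] perp [-8.  3. 12.]
120 51 along [12. 14. 17.] perp [-10.   3.  12.]
140 85 along [-9. 14. 17.] perp [-11.   0.  13.]
160 6 along [-3.  3. 15.] perp [-2.  0.  7.]
160.83140383509854
```

Upright at mid-slot (spans −45 to 15 mm along the slot). Release and regrip across the 60 mm width, 8 mm towards the screen.

Emit:
arm_command:
  motion:
    - [0.45, [0, 0, 0], 0]
    - [0.45, [0, 0, 0], 0]
    - [0.45, [0, 0, 0], 0]
    - [0.7, [0, 0, -3], 0]
    - [1, [0, 0, -7], 0]
    - [1, [-0.8, 0.4, -9], -9]
    - [1, [-1.6, 0.8, -9], -18]
    - [1, [-1.6, 0.8, -9], -27]
    - [1, [-1.6, 0.8, -9], -36]
    - [1, [-1.6, 0.8, -9], -45]
    - [1, [-1.6, 0.8, -9], -54]
    - [1, [-1.6, 0.8, -9], -63]
    - [1, [-1.6, 0.8, -9], -72]
    - [1, [-1.6, 0.8, -9], -81]
    - [1, [-1.6, 0.8, -9], -90]
    - [1, [-1.6, 0.8, -9], -90]

```text
clock: 11.3
tool_pos: [536.3, -291.5, 390.7]
tcp_rot: [0.162, 0.987, -0.0, -0.0]
force: [-0.4, -0.0, 0.5]
grip_width: 85.6
grasp_force: 0.0
```

```bash
sed -i 's/range(0,190,20)/range(0,190,40)/' tl.py; python3 tl.py;  python3 go.py "[(531.5,-291,293,71)]"
python3 - <<'E'
from m import *
d=grab('scene');cv2.imwrite('pics/s5.png',cv2.resize(d['img'][90:290,190:330],None,fx=3,fy=3))
E
```

```text
0 17 along [10. 12. 15.] perp [-11.   0.   9.]
40 44 along [10. 13. 15.] perp [-7.  4. 12.]
80 47 along [ 9. 13. 15.] perp [-9.  2. 11.]
120 52 along [10. 13. 15.] perp [-8.  3. 13.]
160 12 along [-38.  -6.  10.] perp [-7. -2.  9.]
160.5933412417998
t 11.35 pos [ 536.3 -291.4  390.7] yang 71.45 F [ 1.  -0.6  0.5] w 85.6 gf 0.0 q6 -0.17
[ 0.47 -0.11  9.77] turn 0.4
```

View pics/s5.png

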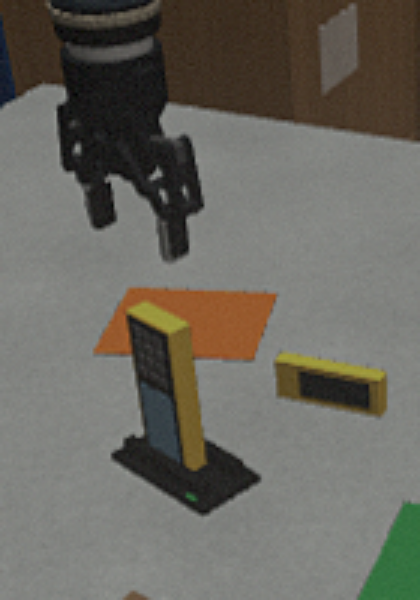

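The terminal stands upright in the slot (crop (165,390)), gripper open above it and turned 90°. Descend and grip the width.

Emit:
arm_command:
  motion:
    - [1, [0, 0, 4.5], 0]
    - [1, [0, 0, 9], 0]
    - [1, [0, 0, 9.8], 0]
    - [1, [0, 0, 9.8], 0]
    - [0.66, [0, 0, 9.8], 0]
    - [0.66, [0, 0, 9.8], 0]
    - [0.66, [0, 0, 9.8], 0]
    - [0.66, [0, 0, 9.8], 0]
    - [0.66, [0, 0, 9.8], 0]
    - [0.66, [0, 0, 9.8], 0]

```text
clock: 12.4
tool_pos: [537.0, -291.7, 295.2]
tcp_rot: [0.165, 0.986, -0.001, 0.002]
force: [-0.9, -0.0, 7.0]
grip_width: 59.9
grasp_force: 23.1
```

```bash
python3 go.py "[(537,-291.7,375,71.45),(572,-73,375,6.7),(572,-73,295,6.7)]"
```

```text
t 12.4 pos [ 537.  -291.7  295.2] yang 71.01 F [-0.9 -0.   7. ] w 59.9 gf 23.1 q6 -0.17
[-0.03 -0.01 -7.98] turn -0.4
[ 3.78 21.81 -8.02] turn 64.3
[ 3.810e+00  2.182e+01 -2.000e-02] turn 64.3
```

Emit:
arm_command:
  motion:
    - [0.64, [0, 0, -1], 0]
    - [0.64, [0, 0, -3], 0]
    - [0.64, [0, 0, -6], 0]
    - [0.64, [0, 0, -8], 0]
    - [0.64, [0.5, 2.5, -8], 7]
    - [0.64, [1, 5, -8], 14]
    - [0.64, [1.5, 8, -8], 21]
    - [0.64, [2, 11, -8], 28]
    - [0.64, [2.5, 14, -8], 36]
    - [0.64, [3, 17, -8], 44]
    - [0.64, [3.4, 20, -8], 52]
    - [0.64, [3.8, 21.8, -8], 60]
    - [0.64, [3.8, 21.8, -8], 64.3]
    - [0.64, [3.8, 21.8, -8], 64.3]
    - [0.64, [3.8, 21.8, -8], 64.3]

```text
clock: 13.9
tool_pos: [571.2, -72.9, 373.3]
tcp_rot: [0.664, 0.748, -0.0, 0.0]
force: [0.4, 0.6, -3.5]
grip_width: 59.3
grasp_force: 23.3
```

```bash
python3 go.py "[(572,-73,291,6.7)]"
cat > t2.py <<'E'
from m import *
c=np.array([561,21]);u=np.array([-.117,.993]);w=np.array([.993,.117])
for n in('scene',):
    d=grab(n);m=masks(d);P=cloud(d);k=(m['H']>14)&(m['H']<36)&(m['S']>110)&(m['V']>35)
    q=P[k];q=q[np.isfinite(q[:,0])];a=(q[:,:2]-c)@u;b=(q[:,:2]-c)@w
    j=(abs(a)<150)&(abs(b)<60)&(q[:,2]>5);q,a,b=q[j],a[j],b[j]
    for lo in range(0,320,30):
        i=(q[:,2]>=lo)&(q[:,2]<lo+30)
        if i.sum()>5: print(n,lo,i.sum(),'a',np.percentile(a[i],[5,50,95]).round(),'b',np.percentile(b[i],[5,50,95]).round(),'z',np.percentile(q[i,2],[5,95]).round())
E
python3 t2.py
```

```text
t 13.9 pos [571.2 -72.9 373.3] yang 6.86 F [ 0.4  0.6 -3.5] w 59.3 gf 23.3 q6 1.32
[-0.02  0.07  8.23] turn 0.2
scene 90 145 a [-94. -77. -74.] b [-17.  27.  31.] z [ 92. 119.]
scene 120 114 a [-93. -81. -74.] b [19. 29. 31.] z [121. 149.]
scene 150 131 a [-95. -83. -73.] b [-20.  28.  31.] z [152. 179.]
scene 180 126 a [-96. -81. -74.] b [-21.  29.  32.] z [181. 208.]
scene 210 220 a [-92. -78. -73.] b [-25.   8.  30.] z [213. 238.]
```

Emit:
arm_command:
  motion:
    - [0.64, [0, 0.1, 4], 0]
    - [0.64, [0, 0.1, 7.5], 0]
    - [0.64, [0, 0.1, 8.2], 0]
    - [0.64, [0, 0.1, 8.5], 0]
    - [0.64, [0, 0.1, 8.6], 0]
    - [0.695, [0, 0.1, 8.6], 0]
    - [0.695, [0, 0.1, 8.6], 0]
    - [0.695, [0, 0.1, 8.6], 0]

```text
clock: 14.75
tool_pos: [571.4, -73.5, 289.2]
tcp_rot: [0.664, 0.747, -0.001, 0.0]
force: [-8.6, -2.4, 14.9]
grip_width: 59.6
grasp_force: 27.3
```

Emit:
arm_command:
  motion:
    - [0.7, [0, 0, -0.1], 0]
    - [0.7, [0, 0, -0.1], 0]
    - [0.7, [0, 0, -0.1], 0]

```text
clock: 15.05
tool_pos: [572.4, -73.2, 289.1]
tcp_rot: [0.664, 0.747, 0.0, 0.001]
force: [-2.5, -1.3, 7.2]
grip_width: 60.2
grasp_force: 13.8
```

Emit:
arm_command:
  motion:
    - [0.702, [0, 0, 0], 0]
    - [0.702, [0.6, 0, 0], 0]
    - [0.702, [1.2, 0, -0.1], 0]
    - [0.702, [1.8, 0, -0.1], 0]
    - [0.702, [2.4, 0, -0.1], 0]
    - [0.702, [3, 0, -0.1], 0]
    - [0.702, [3.6, 0, 0], 0]
    - [0.702, [4.2, 0, 0], 0]
    - [0.702, [4.7, 0, 0.1], 0]
    - [0.702, [5.3, 0, 0.3], 0]
    - [0.702, [5.9, 0, 0.4], 0]
    - [0.702, [6.4, 0, 0.6], 0]
    - [0.702, [7, 0, 0.8], 0]
    - [0.702, [7, 0, 0.8], 0]

```text
clock: 16.45
tool_pos: [564.0, -2.4, 279.4]
tcp_rot: [0.664, 0.748, -0.0, -0.0]
force: [0.7, 0.2, -1.0]
grip_width: 60.0
grasp_force: 2.1
```

```bash
python3 go.py "[]"; python3 t2.py
```

```text
t 16.45 pos [564.   -2.4 279.4] yang 6.77 F [ 0.7  0.2 -1. ] w 60.0 gf 2.1 q6 1.45
scene 0 51 a [-87. -76. -66.] b [28. 30. 32.] z [12. 28.]
scene 30 107 a [-80. -63. -49.] b [28. 30. 32.] z [32. 58.]
scene 60 106 a [-63. -47. -32.] b [28. 30. 33.] z [63. 88.]
scene 90 76 a [-46. -33. -13.] b [27. 30. 32.] z [ 91. 113.]
scene 120 168 a [-16.  -8.  -0.] b [-24.   5.  31.] z [128. 144.]
```

Emit:
arm_command:
  motion:
    - [0.7, [0, 0, 0], 0]
    - [0.7, [0.7, 0, 0.3], 0]
    - [0.7, [1.4, 0, 0.7], 0]
    - [0.7, [2.1, 0, 1.1], 0]
    - [0.7, [2.8, 0, 1.5], 0]
    - [0.7, [3.4, 0, 2], 0]
    - [0.7, [4, 0, 2.5], 0]
    - [0.7, [4.6, 0, 3.1], 0]
    - [0.7, [5.1, 0, 3.7], 0]
    - [0.7, [5.6, 0, 4.2], 0]
    - [0.7, [6.1, 0, 4.9], 0]
    - [0.7, [6.5, 0, 5.5], 0]
    - [0.7, [6.9, 0, 6.1], 0]
    - [0.7, [7.3, 0, 6.9], 0]
    - [0.7, [7.6, 0, 7.6], 0]
    - [0.7, [7.9, 0, 8.3], 0]
    - [0.7, [7.9, 0, 8.3], 0]

```text
clock: 18.2
tool_pos: [554.6, 75.6, 195.6]
tcp_rot: [0.664, 0.748, -0.0, -0.001]
force: [-0.9, 0.6, -2.6]
grip_width: 59.6
grasp_force: 6.2
```

```bash
python3 go.py "[]"; sed -i 's/320,30/320,10/' t2.py; python3 t2.py
```

```text
t 18.2 pos [554.6  75.6 195.6] yang 6.75 F [-0.9  0.6 -2.6] w 59.6 gf 6.2 q6 1.59
scene 0 238 a [-72. -33.  33.] b [ 7. 29. 32.] z [12. 29.]
scene 10 414 a [-71. -16.  74.] b [-2. 29. 32.] z [15. 39.]
scene 20 440 a [-70.   6.  74.] b [-16.  29.  32.] z [22. 48.]
scene 30 278 a [-47.  24.  75.] b [-21.  28.  31.] z [31. 49.]
scene 40 100 a [ 9. 69. 74.] b [-23.  23.  30.] z [41. 50.]
scene 50 6 a [68. 69. 72.] b [-23.   2.  23.] z [50. 51.]
```

Emit:
arm_command:
  motion:
    - [0.7, [0.2, 0, 0.7], 0]
    - [0.7, [0.3, 0, 1.2], 0]
    - [0.7, [0.4, 0, 1.7], 0]
    - [0.7, [0.4, 0, 2.0], 0]
    - [0.7, [0.4, 0, 2.2], 0]
    - [0.7, [0.4, 0, 2.2], 0]

```text
clock: 18.85
tool_pos: [554.4, 79.3, 174.9]
tcp_rot: [0.664, 0.747, 0.0, -0.0]
force: [-1.8, 0.3, 1.4]
grip_width: 59.9
grasp_force: 7.1
```

```bash
python3 go.py "[]"; python3 t2.py
```

```text
t 18.85 pos [554.4  79.3 174.9] yang 6.73 F [-1.8  0.3  1.4] w 59.9 gf 7.1 q6 1.6
scene 0 481 a [-68.  -5.  77.] b [-13.  29.  32.] z [ 9. 28.]
scene 10 446 a [-68.  -5.  77.] b [-13.  29.  32.] z [11. 29.]
scene 20 281 a [-69.  -6.  76.] b [-20.  28.  32.] z [21. 30.]
scene 30 12 a [-69. -33.  27.] b [14. 28. 32.] z [30. 31.]
```

Flat on the mat, screen up. Release, rise, and go to the cover handle.

Emit:
arm_command:
  motion:
    - [0.76, [0, 0, 0], 0]
    - [0.8, [0, 0, 0], 0]
    - [0.9, [0, 0, 0], 0]
    - [1, [0, 0, 0], 0]
    - [1, [0, 0, 0], 0]
    - [1, [0, 0, -4], 0]
    - [1, [0, 0, -9], 0]
    - [1, [0, 0, -12], 0]
    - [1, [0, 0, -12], 0]

```text
clock: 19.8
tool_pos: [555.7, 79.4, 299.3]
tcp_rot: [0.664, 0.747, 0.003, 0.002]
force: [0.9, -0.1, -0.6]
grip_width: 85.3
grasp_force: 0.0
```

```bash
python3 go.py "[(509,276,294,-7.8),(509,276,222,-7.8)]"
python3 - <<'E'
from m import *
d=grab('top');m=masks(d);P=cloud(d)
k=((m['H']>14)&(m['H']<36)&(m['S']>110)&(m['V']>35)).astype(np.uint8)
c=P[...,:2]-[561,21]; k2=k*((np.abs(c)<110).all(-1)) 
print('term',rect(d,k2,27)); cv2.imwrite('pics/t6.png',cv2.convertScaleAbs(cv2.resize(d['img'][190:340,110:340],None,fx=3,fy=3),alpha=1.6))
E
```

```text
t 19.8 pos [555.7  79.4 299.3] yang 6.72 F [ 0.9 -0.1 -0.6] w 85.3 gf 0.0 q6 1.6
[20.07 -2.34  0.51] turn 14.5
[20.07 -2.4   7.71] turn 14.5
term (array([560. ,   8.9]), array([ 61. , 114.4]), 96.8)
```

View pics/t6.png

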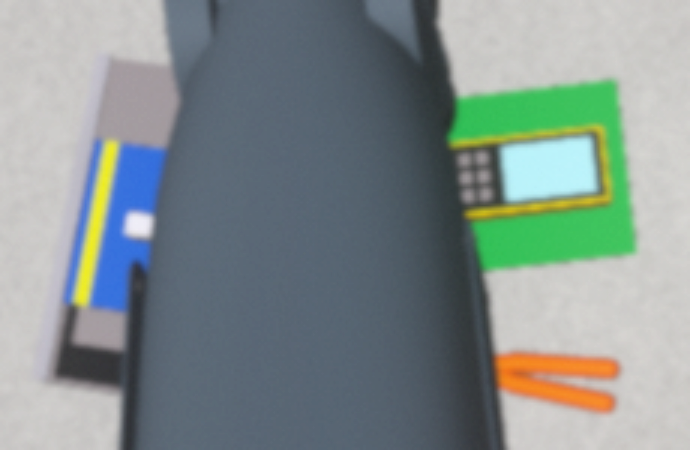

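Terminal lies flat on the mat, screen up (crop (530,170)), let go. Now the cover.

Emit:
arm_command:
  motion:
    - [1, [5, -0.6, 0], 7]
    - [1, [10, -1.2, 0], 14.5]
    - [1, [15, -1.8, 0], 14.5]
    - [1, [20.1, -2.4, 0], 14.5]
    - [1, [20.1, -2.4, 0], 14.5]
    - [1, [20.1, -2.4, 4], 14.5]
    - [1, [20.1, -2.4, 7.7], 14.5]
    - [1, [20.1, -2.4, 7.7], 14.5]
    - [0.1, [20.1, -2.4, 7.7], 14.5]
    - [0.1, [20.1, -2.4, 7.7], 14.5]
    - [0.1, [20.1, -2.4, 7.7], 14.5]
    - [0.1, [20.1, -2.4, 7.7], 14.5]
    - [0.1, [20.1, -2.4, 7.7], 14.5]
    - [0.1, [20.1, -2.4, 7.7], 14.5]
    - [0.1, [20.1, -2.4, 7.7], 14.5]
    - [0.1, [20.1, -2.4, 7.7], 14.5]
  newtons: 30

```text
clock: 21.45
tool_pos: [507.5, 276.1, 218.9]
tcp_rot: [0.754, 0.657, 0.001, 0.0]
force: [0.3, -1.6, 7.6]
grip_width: 17.6
grasp_force: 31.8
```

```bash
python3 go.py "[(512+64*.9907,275-64*.136,222,-7.8)]"
```

```text
t 21.45 pos [507.5 276.1 218.9] yang -7.79 F [ 0.3 -1.6  7.6] w 17.6 gf 31.8 q6 2.21
[-0.05  6.86 -0.3 ] turn 0.0
```

Emit:
arm_command:
  motion:
    - [0.1, [0, 0, -0.3], 0]
    - [0.1, [0, 1, -0.3], 0]
    - [0.1, [0, 2.2, -0.3], 0]
    - [0.1, [0, 3.5, -0.3], 0]
    - [0.1, [0, 4.8, -0.3], 0]
    - [0.1, [0, 5.6, -0.3], 0]
    - [0.1, [0, 6, -0.3], 0]
    - [0.1, [0, 6.2, -0.3], 0]
    - [0.1, [0, 6.4, -0.3], 0]
    - [0.1, [0, 6.4, -0.3], 0]

```text
clock: 22.45
tool_pos: [570.2, 267.5, 219.2]
tcp_rot: [0.753, 0.658, -0.001, -0.001]
force: [0.5, 5.3, -17.7]
grip_width: 17.5
grasp_force: 33.3
```

Emit:
arm_command:
  motion:
    - [0.1, [0, 0, 0.2], 0]
    - [0.1, [0, 0.2, 0.2], 0]
    - [0.1, [0, 0.4, 0.2], 0]
    - [0.1, [0, 0.4, 0.2], 0]

```text
clock: 22.85
tool_pos: [574.8, 266.8, 219.1]
tcp_rot: [0.753, 0.657, 0.0, 0.0]
force: [0.4, 1.6, -2.1]
grip_width: 17.2
grasp_force: 35.5
```

Emit:
arm_command:
  motion:
    - [0.1, [0, 0.1, 0], 0]
    - [0.1, [0, 0.2, 0], 0]
    - [0.1, [0, 0.2, 0], 0]

```text
clock: 23.15
tool_pos: [575.9, 266.6, 219.1]
tcp_rot: [0.753, 0.658, -0.0, -0.001]
force: [-5.1, 2.8, 4.0]
grip_width: 17.2
grasp_force: 36.2
```

Emit:
arm_command:
  motion:
    - [0.5, [0, 0, 0], 0]
    - [1, [0, 0, 0], 0]
    - [1, [0, 0, 0], 0]
    - [1, [0, 0, -3], 0]
    - [1, [0, 0, -8], 0]
    - [1, [0, 0, -9], 0]
  newtons: 30

```text
clock: 23.75
tool_pos: [577.6, 266.9, 314.1]
tcp_rot: [0.753, 0.657, 0.004, 0.001]
force: [1.1, 0.1, -0.7]
grip_width: 85.9
grasp_force: 0.0
```

```bash
python3 - <<'E'
from m import *
d=grab('top');m=masks(d);P=cloud(d)
k=((m['H']>14)&(m['H']<36)&(m['S']>110)&(m['V']>35)).astype(np.uint8)
c=P[...,:2]-[561,21]; k2=k*((np.abs(c)<110).all(-1)) 
print('term',rect(d,k2,27),np.nanmedian(P[k2>0][:,2]))
print('handle',rect(d,m['wht'],69,(145,215,190,262)))
E
python3 go.py "[(561,23,308,6.7),(561,23,174,6.7)]"
```

```text
term (array([558. ,  25.8]), array([ 60.9, 148.3]), 96.9) 25.270379950884156
handle (array([574.3, 266.1]), array([68.5, 16.8]), 81.9)
t 23.8 pos [577.6 267.  313.7] yang -7.79 F [ 0.9 -0.1  0.9] w 85.7 gf 0.0 q6 2.14
[-24.4    1.66   0.48] turn -14.5
[-24.45   1.57  13.88] turn -14.5
```

Emit:
arm_command:
  motion:
    - [1, [-5, 0.3, 0], -7]
    - [1, [-10, 0.6, 0], -14.7]
    - [1, [-15, 0.9, 0], -14.7]
    - [1, [-20, 1.2, 0], -14.7]
    - [1, [-24.2, 1.3, 0], -14.7]
    - [1, [-24.2, 1.3, 0], -14.7]
    - [1, [-24.2, 1.3, 5], -14.7]
    - [1, [-24.2, 1.3, 10], -14.7]
    - [1, [-24.2, 1.3, 13], -14.7]
    - [1, [-24.2, 1.3, 13.9], -14.7]
    - [1, [-24.2, 1.3, 13.9], -14.7]
    - [0.6, [-24.2, 1.3, 13.9], -14.7]
    - [0.6, [-24.2, 1.3, 13.9], -14.7]
    - [0.6, [-24.2, 1.3, 13.9], -14.7]
    - [0.6, [-24.2, 1.3, 13.9], -14.7]
    - [0.6, [-24.2, 1.3, 13.9], -14.7]
  newtons: 35

```text
clock: 25.4
tool_pos: [557.7, 25.2, 171.7]
tcp_rot: [0.663, 0.749, 0.001, 0.001]
force: [1.4, 1.2, 7.3]
grip_width: 59.3
grasp_force: 39.9
```

```bash
python3 go.py "[(453,283.5,300,-7.8),(453,283.5,185,-7.8)]"
```

```text
t 25.4 pos [557.7  25.2 171.7] yang 6.93 F [1.4 1.2 7.3] w 59.3 gf 39.9 q6 1.49
[ 26.9   -7.22 -12.86] turn 14.7
[26.9  -7.27 -1.36] turn 14.7
```

Emit:
arm_command:
  motion:
    - [0.6, [0, 0, -2], 0]
    - [0.6, [0, 0, -6], 0]
    - [0.6, [0, 0, -11], 0]
    - [0.6, [0, 0, -12.9], 0]
    - [0.6, [4, -1.1, -12.9], 5]
    - [0.6, [8, -2.2, -12.9], 10]
    - [0.6, [12, -3.3, -12.9], 14.7]
    - [0.6, [16, -4.4, -12.9], 14.7]
    - [0.6, [20, -5.5, -12.9], 14.7]
    - [0.6, [24, -6.6, -12.9], 14.7]
    - [0.6, [26.9, -7.3, -12.9], 14.7]
    - [0.6, [26.9, -7.3, -12.9], 14.7]
    - [0.6, [26.9, -7.3, -8], 14.7]
    - [0.6, [26.9, -7.3, -4.5], 14.7]
    - [0.6, [26.9, -7.3, -4.5], 14.7]

```text
clock: 26.9
tool_pos: [449.9, 281.8, 211.3]
tcp_rot: [0.753, 0.657, -0.004, -0.0]
force: [-0.6, 0.4, -3.8]
grip_width: 59.1
grasp_force: 40.3
```

```bash
python3 go.py "[(452.2,283,205,-7.8),(452.2,283,176.7,-7.8)]"
python3 - <<'E'
from m import *
c=np.array([452.2,283.5]);u=np.array([.136,.991]);w=np.array([.991,-.136])
for n in('scene','top'):
    d=grab(n);m=masks(d);P=cloud(d);k=(m['H']>14)&(m['H']<36)&(m['S']>110)&(m['V']>35)
    q=P[k];q=q[np.isfinite(q[:,0])];a=(q[:,:2]-c)@u;b=(q[:,:2]-c)@w
    j=(abs(a)<100)&(abs(b)<45)&(q[:,2]>20);q,a,b=q[j],a[j],b[j]
    print(n,len(a)); 
    if len(a):print(np.percentile(a,[1,5,95,99]).round(1),np.percentile(b,[1,5,95,99]).round(1),np.percentile(q[:,2],[1,99]))
d=grab('scene');cv2.imwrite('pics/s7.png',cv2.convertScaleAbs(cv2.resize(d['img'][180:350,380:540],None,fx=4,fy=3.5),alpha=1.4))
E
```

```text
t 26.9 pos [449.9 281.8 211.3] yang -7.78 F [-0.6  0.4 -3.8] w 59.1 gf 40.3 q6 2.27
[0.15 0.22 0.63] turn 0.0
[0.17 0.23 3.46] turn 0.0
scene 540
[-77.  -74.7  68.6  69.7] [-34.5 -20.8  29.6  30.6] [45.9261595 69.6661694]
top 250
[-77.8 -77.3 -11.5  -6.2] [-33.2 -32.1  32.2  32.8] [ 24.06076198 208.74732596]
```

View pics/s7.png

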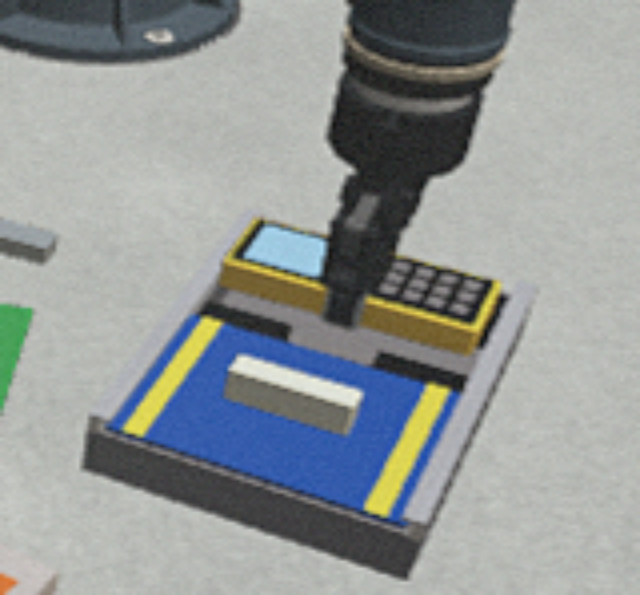

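Terminal hovers over the nest, screen up, cover fully open (handle at crop (295,390)); about 3 mm correction needed along its length.

Emit:
arm_command:
  motion:
    - [0.6, [0.25, 0.22, 0], 0]
    - [0.6, [0.25, 0.22, 0.5], 0]
    - [0.6, [0.25, 0.22, 1], 0]
    - [0.6, [0.25, 0.22, 1.4], 0]
    - [0.6, [0.25, 0.22, 1.8], 0]
    - [0.6, [0.25, 0.22, 2.2], 0]
    - [0.6, [0.25, 0.22, 2.6], 0]
    - [0.6, [0.25, 0.22, 2.6], 0]

```text
clock: 27.85
tool_pos: [453.9, 285.3, 188.0]
tcp_rot: [0.753, 0.658, -0.001, -0.0]
force: [0.5, 0.7, -3.5]
grip_width: 59.3
grasp_force: 40.4
```

Emit:
arm_command:
  motion:
    - [0.6, [0, -0.1, 0.4], 0]
    - [0.6, [0, -0.1, 0.7], 0]
    - [0.6, [0, -0.1, 1.0], 0]
    - [0.6, [0, -0.1, 1.1], 0]
    - [0.6, [0, -0.1, 1.1], 0]

```text
clock: 28.35
tool_pos: [453.1, 285.6, 177.5]
tcp_rot: [0.753, 0.658, -0.0, 0.0]
force: [-0.0, -0.1, -3.2]
grip_width: 59.1
grasp_force: 40.4
```

Emit:
arm_command:
  motion:
    - [0.6, [0, 0, 0.1], 0]
    - [0.6, [0, 0, 0.15], 0]
    - [0.6, [0, 0, 0.15], 0]

```text
clock: 28.65
tool_pos: [453.2, 285.6, 176.8]
tcp_rot: [0.753, 0.658, 0.0, 0.0]
force: [-2.7, -1.4, 5.0]
grip_width: 59.1
grasp_force: 41.2
```

Resting on the nest floor. Release and lift straight up.

Emit:
arm_command:
  motion:
    - [0.75, [0, 0, 0], 0]
    - [0.8, [0, 0, 0], 0]
    - [0.9, [0, 0, 0], 0]
    - [0.9, [0, 0, 0], 0]
    - [0.9, [0, 0, -2], 0]
    - [0.9, [0, 0, -6], 0]
    - [0.9, [0, 0, -11], 0]
    - [0.9, [0, 0, -13], 0]
    - [0.9, [0, 0, -13], 0]

```text
clock: 29.55
tool_pos: [454.0, 286.1, 309.6]
tcp_rot: [0.753, 0.658, 0.003, 0.0]
force: [0.1, -0.2, 0.2]
grip_width: 76.8
grasp_force: 0.0
```

```bash
python3 go.py "[(576.5,266.7,300,-7.8),(576.5,266.7,221,-7.8)]"
python3 - <<'E'
from m import *
c=np.array([452.2,283.5]);u=np.array([.136,.991]);w=np.array([.991,-.136])
d=grab('scene');m=masks(d);P=cloud(d);k=(m['H']>14)&(m['H']<36)&(m['S']>110)&(m['V']>35)
q=P[k];q=q[np.isfinite(q[:,0])];a=(q[:,:2]-c)@u;b=(q[:,:2]-c)@w
j=(abs(a)<85)&(abs(b)<45)&(q[:,2]>10);q,a,b=q[j],a[j],b[j]
print(len(a),np.percentile(a,[1,99]),np.percentile(b,[1,99]),np.percentile(q[:,2],[5,50,95]))
for s in(-1,1):
    i=a*s>40; print(i.sum(),np.median(q[i,2]) if i.any() else None)
E
```

```text
t 29.55 pos [454.  286.1 309.6] yang -7.77 F [ 0.1 -0.2  0.2] w 76.8 gf 0.0 q6 2.27
[-0.27 12.39  1.02] turn 0.0
[-0.3  12.35  8.92] turn 0.0
255 [-74.55684276  74.36432543] [-36.17438511  34.57342052] [23.6636161  31.92117776 34.75585271]
44 32.83578726928275
64 32.8804893852201
```

Terminal sits level in the nest (top at 33 mm at both ends). Now shut the cover.

Emit:
arm_command:
  motion:
    - [1, [-0.1, 4.5, 0], 0]
    - [1, [-0.2, 9, 0], 0]
    - [1, [-0.3, 12.4, 0], 0]
    - [1, [-0.3, 12.4, 0], 0]
    - [1, [-0.3, 12.4, 4.5], 0]
    - [1, [-0.3, 12.4, 8.8], 0]
    - [1, [-0.3, 12.4, 8.8], 0]
    - [0.1, [-0.3, 12.4, 8.8], 0]
    - [0.1, [-0.3, 12.4, 8.8], 0]
    - [0.1, [-0.3, 12.4, 8.8], 0]
    - [0.1, [-0.3, 12.4, 8.8], 0]
    - [0.1, [-0.3, 12.4, 8.8], 0]
    - [0.1, [-0.3, 12.4, 8.8], 0]
    - [0.1, [-0.3, 12.4, 8.8], 0]
    - [0.1, [-0.3, 12.4, 8.8], 0]
  newtons: 30

```text
clock: 31.1
tool_pos: [575.5, 266.1, 219.7]
tcp_rot: [0.753, 0.658, 0.001, -0.0]
force: [-3.8, 0.3, 7.9]
grip_width: 17.5
grasp_force: 29.9
```

Emit:
arm_command:
  motion:
    - [0.1, [0, -1, 0], 0]
    - [0.1, [0, -2.5, 0], 0]
    - [0.1, [0, -4, 0], 0]
    - [0.1, [0, -5.5, 0], 0]
    - [0.1, [0, -7, 0], 0]
    - [0.1, [0, -8.5, 0], 0]
    - [0.1, [0, -10, 0], 0]
    - [0.1, [0, -11, 0], 0]
    - [0.1, [0, -11.6, 0], 0]
    - [0.1, [0, -12, 0], 0]
    - [0.1, [0, -12, 0], 0]

```text
clock: 32.2
tool_pos: [456.6, 282.5, 219.6]
tcp_rot: [0.753, 0.658, 0.001, 0.0]
force: [-1.2, 0.7, 7.6]
grip_width: 17.5
grasp_force: 31.0
```

Emit:
arm_command:
  motion:
    - [0.1, [0, -0.2, 0], 0]
    - [0.1, [0, -0.4, 0], 0]
    - [0.1, [0, -0.5, 0], 0]
    - [0.1, [0, -0.6, 0], 0]
    - [0.1, [0, -0.6, 0], 0]

```text
clock: 32.7
tool_pos: [451.3, 283.2, 219.7]
tcp_rot: [0.753, 0.657, 0.002, 0.0]
force: [0.1, -1.7, 7.5]
grip_width: 17.6
grasp_force: 30.9
```

Emit:
arm_command:
  motion:
    - [0.1, [0, -0.1, 0], 0]
    - [0.1, [0, -0.2, 0], 0]
    - [0.1, [0, -0.3, 0], 0]
    - [0.1, [0, -0.3, 0], 0]

```text
clock: 33.1
tool_pos: [450.3, 283.5, 219.7]
tcp_rot: [0.754, 0.657, 0.003, 0.002]
force: [13.0, -4.4, -0.1]
grip_width: 17.5
grasp_force: 30.2
```

Emit:
arm_command:
  motion:
    - [0.1, [0, 0.1, 0], 0]
    - [0.5, [0, 0.1, 0], 0]
    - [1, [0, 0.1, 0], 0]
    - [1, [0, 0.1, 0], 0]
    - [1, [0, 0.1, 0], 0]
    - [1, [0, 0.1, -4], 0]
    - [1, [0, 0.1, -9], 0]
    - [1, [0, 0.1, -14], 0]
    - [1, [0, 0.1, -15], 0]
    - [1, [0, 0.1, -15], 0]

```text
clock: 34.1
tool_pos: [449.1, 283.5, 370.2]
tcp_rot: [0.753, 0.658, 0.002, 0.0]
force: [0.1, 0.1, -0.3]
grip_width: 85.3
grasp_force: 0.0
```

```bash
python3 - <<'E'
from m import *
d=grab('scene');m=masks(d);P=cloud(d)
u=np.array([.136,.991]);w=np.array([.991,-.136]);c=np.array([513.,275.3])
q=P[m['blu']];q=q[np.isfinite(q[:,0])];a=(q[:,:2]-c)@u;b=(q[:,:2]-c)@w
j=(abs(a)<90)&(abs(b)<140);print('cover x range',np.percentile(b[j],[1,99]).round(1),'expect -126..2')
k=(m['S']<60)&(m['V']>90);q=P[k];q=q[np.isfinite(q[:,0])];a=(q[:,:2]-c)@u;b=(q[:,:2]-c)@w
j=(abs(a)<45)&(abs(b+62)<40)&(abs(q[:,2]-69)<4);print('handle',np.percentile(b[j],[3,50,97]).round(1),'expect -71..-53')
d=grab('top');m=masks(d)
for n,(x,y) in dict(tape=(294,154),box=(358,160),stap=(290,316)).items(): print(n,d['img'][y,x])
E
python3 go.py "[]"
```

```text
cover x range [-124.1    2.8] expect -126..2
handle [-69.4 -60.  -51.9] expect -71..-53
tape [117 118 120]
box [116 116 123]
stap [ 64  80 119]
t 34.2 pos [448.5 283.1 367.1] yang -7.77 F [ 0.1  0.5 -0.6] w 85.6 gf 0.0 q6 2.27
```

```bash
python3 -c "
from workcell import ctrl
print(ctrl.hand_in())"
```

```text
the job is handed in; nothing more can be done
None
```

The job is handed in at about 34 s: the terminal was laid flat on the mat and released, then set screen up in the nest, and the cover is slid shut to its stop; I did not measure the bystander items afterwards.

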